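# Slide the top-heavy paint crate into its bay

### The job

Clear the painting table: with the fingertips, push the tall crate of paint bottles along the table into the bay marked with blue tape, until it stands flat against the dark wooden stop and between the two tape lines. It is heavy and tips easily, so push it only low down, on the blue band round its base, never on the plywood walls or bottles above, and slide it upright without lifting or tipping it. Leave the other things on the table where they are and finish with the hand clear.

Things in the scene. Friction and masses are not known exactly. Their poses are not given: they have to be found in the camera images.
- crate: Loose crate, 1.6 kg. Lowest 45 mm: solid blue band, 150 (its x) by 100 mm (its y); above, plywood walls 142 x 92 mm up to 120 mm high; six bottles in it reach 194 mm. Origin: centre of the underside; z up. Starts at the robot's right, its +y side facing the bay, within 0.2 rad of world +y. Pushed on the blue band (15 to 35 mm up) it slides; pushed above about 70 mm it can tip. Grippy base.
- crate_push (a point): Centre of the crate's side that faces away from the bay (crate y = -50 mm), 22 mm above the table, on the blue band: the middle of the face to push on. Its +y axis is the direction into the crate.
- upper: The crate's part above the blue band: plywood walls (45 to 120 mm above the table, set back 4 mm from the band all round) and the six bottles, fixed to the band. Not to be touched by the fingers or the hand: lean the hand back from it. Origin and axes as those of the crate.
- bay: Fixed bay at the robot's left: two flat blue tape lines along its y, inner edges at x = -102 and +102 mm; across the far end a dark wooden stop 242 mm long (x), 30 mm deep, 22 mm high, near face at y = +51 mm. Origin: on the table where the crate's origin belongs; +y points to the stop (world +y within 0.15 rad). Open towards -y and above the tapes.
- bottle: Bystander: loose blue paint bottle with white cap, 60 mm across, 170 mm tall, beyond the work; origin at the centre of its underside.
- pot: Bystander: loose white paint pot, 84 mm across, 62 mm tall, beyond the work; origin at the centre of its underside.
- jar: Bystander: loose clear jar with red lid, 68 mm across, 85 mm tall, beyond the work; origin at the centre of its underside.

How it is judged:
By the outcome, as a careful person would: the job done as asked, in the order asked, and still so for the second after the job is handed in, with the robot touching nothing.
It also fails if it takes over 48 s, if anything falls off the work surface, if the arm or the gripper's body presses on something with over 40 N, if the wrist force passes 120 N, or if a joint passes its speed limit or range.

### The arm

A 6-joint arm with a two-finger parallel gripper is mounted at the origin on the work surface. World frame = base frame: x ahead of the robot, y to its left, z up, the work surface at z = 0. Lengths are in mm, angles in rad, forces in N, time in s.
With the tool pointing down it reaches from about 325 to 875 mm from the base axis. Payload 4.4 kg.
Tool frame: the origin (TCP) lies on the centre line of the jaws, within the pads' length; the fingertips stand ahead of it and the grasp point (between the pads) lies 6 mm ahead of it (ctrl.tcp_to_tips is the z of the fingertips in the tool frame, in mm); z points along the fingers, y is the direction in which the jaws open and shut (so a half turn about z gives the same grasp; the last joint's range is limited). The gripper opens to 85 mm and grips with 20 to 120 N. Pads are 22 mm wide; open, the fingers measure 114 mm over their backs; the gripper's body (76 mm by 85 mm) begins 54 mm behind the grasp point. The pads swing forward as they close: fully open they stand 13 mm farther back than shut.
Start: joints at [-1.474, 0.207, 1.542, -0, 1.393, -0.15], TCP at [140.461, -557.583, 256.282] pointing down, gripper open.
Joint ranges: [-2.73, 2.73], [-0.86, 2.22], [0.23, 2.46], [-1.11, 4.25], [0.08, 2.63], [-2.82, 2.82]. Speed limits (rad/s): [2.79, 2.79, 3.14, 3.14, 3.14, 3.14].

### API

Orientations are given as a 3x3 rotation matrix whose columns are the frame's x, y, z axes.
In Python, from plant import ctrl, sensors, optics gives the robot as it stands. Calls block until the motion is done:
- ctrl.move_ptp(position, orientation): joint-space move of the TCP to a pose.
- ctrl.move_l(position, rot=None, vel=150, threshold=None): straight line of the TCP; rot=None keeps the orientation; vel is the mean speed in mm/s. With threshold (N) it stops when the force on the tool has changed by that much, and returns True; else False.
- ctrl.set_joints(angles): joint-space move.
- ctrl.gripper_to(opening, force=None): finger opening in mm; force is the grip in N (None keeps the last); returns when the fingers have stopped.
- ctrl.hold(seconds).
- ctrl.solve_ik(position, orientation): joint angles nearest the present ones, or None.
- sensors.read_state(): the state.
- optics.grab_frame(name): name is "side" or "top" or "wrist"; returns (picture, depth): 480x640x3 uint8, red, green, blue; 480x640 float32, mm along the optical axis (not along the pixel's ray), 0 where there is no reading.
- optics.camera_params(name): a dict with "mtx" (3x3 intrinsics, pixels), "R" (3x3) and "t" (3): a world point X has camera coordinates R X + t; the wrist camera has in their place "T_tool_cam" (4x4, takes a point from camera to tool coordinates, whose origin is the TCP and whose axes are the flange's). Camera axes: x right, y down, z forward; pixel columns grow to the right and rows downward; lengths in mm; the calibration is good to about 2 mm. A picture is of the moment at which its call begins: read the wrist's pose just before it. camera_params takes no time and is no camera call.
A pose or a line that the arm cannot do raises ctrl.MotionError and nothing moves.
- ctrl.finish_job(): hands the job in, once; it reports no verdict.
The state is a dict: "t": time; "q": joint angles; "qvel": joint speeds; "tau": joint torques, N m; "eef_pos": TCP position; "eef_rot": TCP orientation; "force": force on the tool from outside, world axes, zero at the start; "wrist_torque": the same for the moment, N m; "grip_width": finger opening in mm.
Only numpy, scipy, OpenCV 4.12 (cv2) and the standard library are available. Lean on these libraries where they do the work, as an engineer would, in place of code of your own. Each camera call takes 0.05 s, during which the arm holds its last target. There are 200 camera calls.

## Working session

There is one attempt and no reset: what is moved stays moved. The work goes in short steps, each a Python script; the robot and the scene stay as the last script left them, time stands still between calls to the robot, and variables do not carry over. Pictures are saved under pics/ and viewed, about 8 in all and at most 12, crops included, and the job is handed in when it is done.

```bash
mkdir -p pics; ls
python3 - <<'E'
from plant import ctrl,sensors,optics
import cv2,numpy as np
print(ctrl.tcp_to_tips, sensors.read_state()['t'])
for n in ("top","side"):
    p,d=optics.grab_frame(n); cv2.imwrite(f"pics/{n}0.png",p[:,:,::-1]); np.save(f"pics/{n}0.npy",d)
    c=optics.camera_params(n); print(n,c['mtx'].round(1).tolist(),c['R'].round(3).tolist(),c['t'].round(0))
E
```

```text
pics
25.0 0.0
top [[524.8, 0.0, 311.8], [0.0, 524.8, 243.8], [0.0, 0.0, 1.0]] [[-0.015, -0.999, 0.033], [-0.995, 0.012, -0.101], [0.101, -0.035, -0.994]] [-44. 623. 785.]
side [[446.4, 0.0, 320.8], [0.0, 446.4, 248.5], [0.0, 0.0, 1.0]] [[0.981, -0.194, -0.008], [-0.137, -0.66, -0.739], [0.138, 0.726, -0.674]] [-599.   94.  794.]
```

View pics/top0.png

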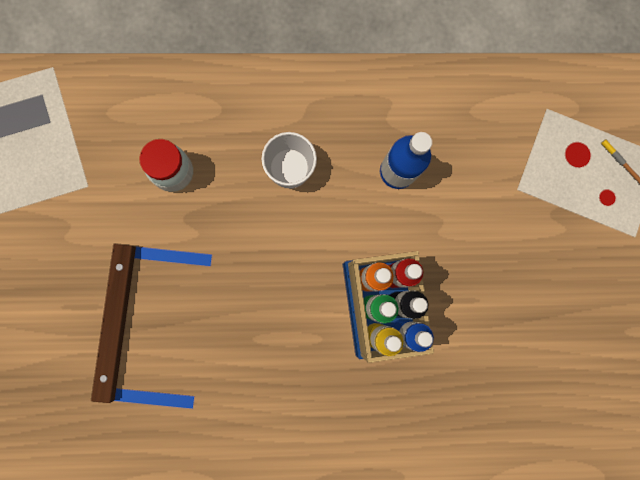

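View pics/side0.png

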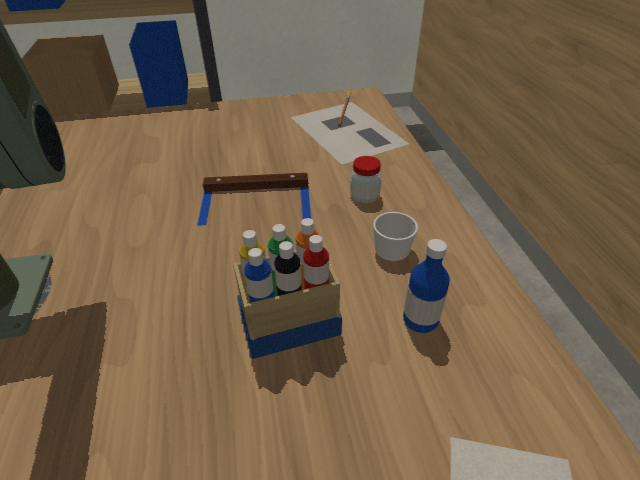

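```bash
cat > h.py <<'E'
import numpy as np,cv2
from plant import ctrl,sensors,optics
def cloud(n,pd=None,save=None):
    p,d=pd or optics.grab_frame(n); c=optics.camera_params(n)
    if save: cv2.imwrite(save,p[:,:,::-1])
    v,u=np.mgrid[:480,:640]; M=c['mtx']
    X=np.stack([(u-M[0,2])/M[0,0]*d,(v-M[1,2])/M[1,1]*d,d],-1)
    W=(X-c['t'])@c['R']; W[d==0]=np.nan
    return p,W
def rect(P):
    r=cv2.minAreaRect(P[:,:2].astype(np.float32)); 
    return np.round(r[0],1),np.round(r[1],1),round(r[2],2)
def inbox(W,lo,hi):
    return W[np.all((W>lo)&(W<hi),-1)]
def crate(W,y0=-400,y1=400,z=(112,126)):
    P=inbox(W,[250,y0,z[0]],[650,y1,z[1]]); return rect(P),len(P)
E
python3 - <<'E'
from h import *
for n in("top","side"):
    p,W=cloud(n)
    hsv=cv2.cvtColor(p,cv2.COLOR_RGB2HSV)
    print(n,'table z',np.nanmedian(inbox(W,[300,50,-20],[500,120,20])[:,2]))
    print('rim',crate(W,-330,0,(116,123)))
    b=inbox(W,[250,-350,3],[650,20,40]);print('band',len(b),rect(b))
    P=inbox(W,[250,150,14],[620,450,30]);print('stop',rect(P),len(P),np.median(P[:,2]))
    blue=(hsv[...,0]>100)&(hsv[...,0]<125)&(hsv[...,1]>150)&(hsv[...,2]>80)&(abs(W[...,2])<12)&(W[...,1]>100)
    k,l,s,_=cv2.connectedComponentsWithStats(blue.astype(np.uint8))
    for i in range(1,k):
        if s[i,4]>100: print('tape',s[i].tolist(),rect(W[l==i]))
    for nm,(a,bb) in dict(objs=([540,-350,3],[820,400,200])).items():
        m=np.all((W>a)&(W<bb),-1); k,l,s,_=cv2.connectedComponentsWithStats(m.astype(np.uint8))
        for i in range(1,k):
            if s[i,4]>300: print('obj',s[i].tolist(),rect(W[l==i]),W[l==i][:,2].max().round())
E
```

```text
top table z 0.03526943676890706
rim ((array([ 526.8, -160.1]), array([142.3,  92.4]), 6.91), 1185)
band 1165 (array([ 452.6, -166.2]), array([369.7, 390.9]), 89.18)
stop (array([504.3, 257. ]), array([ 31.5, 235.4]), 83.22) 3232 21.8720931092223
tape [135, 247, 76, 19, 793] (array([608.9, 168.6]), array([119.9,  17.9]), 82.74)
tape [116, 389, 78, 19, 876] (array([387.7, 195.2]), array([120.7,  18.6]), 82.87)
obj [260, 131, 56, 59, 2296] (array([757.6, -12.6]), array([98.3, 83.1]), 41.56) 66.0
obj [379, 132, 53, 57, 2081] (array([ 752.6, -217. ]), array([ 59. , 107.7]), 23.72) 173.0
obj [139, 139, 54, 53, 2086] (array([745.7, 181.3]), array([89.4, 64.9]), 84.84) 89.0
obj [104, 243, 32, 58, 1300] (array([583.8, 250.8]), array([38.4, 89.2]), 83.6) 29.0
obj [342, 251, 83, 46, 3158] (array([ 568.5, -153. ]), array([61.3, 99. ]), 4.09) 197.0
side table z 2.27340820466606
rim ((array([ 525.7, -158.6]), array([142.1,  94.1]), 6.6), 932)
band 4159 (array([ 450.1, -164.8]), array([369.5, 399.7]), 89.99)
stop (array([503.9, 258.4]), array([ 36.3, 236.3]), 83.18) 1090 24.004329142714717
tape [301, 189, 10, 30, 209] (array([608.6, 168. ]), array([109.6,  16.4]), 82.73)
tape [198, 194, 13, 31, 228] (array([387.3, 193.8]), array([112.4,  17.1]), 82.19)
obj [266, 142, 128, 206, 8139] (array([679.8,  93.9]), array([612.4, 279.3]), 89.97) 197.0
obj [371, 206, 47, 55, 1800] (array([770.2,  29.3]), array([184.4,  94.5]), 73.92) 66.0
obj [402, 239, 48, 95, 2951] (array([ 780.9, -127.7]), array([216.7,  74.2]), 64.41) 174.0
```

```bash
cat >> h.py <<'E'
D=np.pi/180
def rot(yaw,tilt,s=1):
    # tool z: into crate (+y of yawed frame) and down; tilt from vertical
    x=np.array([np.cos(yaw),np.sin(yaw),0]);f=np.array([-np.sin(yaw),np.cos(yaw),0])
    z=np.sin(tilt)*f-np.cos(tilt)*np.array([0,0,1.]); y=s*x
    return np.column_stack([np.cross(y,z),y,z])
BAY=np.array([499.5,191.0]);BYAW=-7.1*D;C0=np.array([526.3,-159.6]);CYAW=6.8*D
def loc(c,yaw,x,y): return c+np.array([np.cos(yaw)*x-np.sin(yaw)*y,np.sin(yaw)*x+np.cos(yaw)*y])
def tcp(c,yaw,back,tilt,h,L=25):  # TCP so tip centre is 'back' mm behind the push face, L = tip z; h = TCP height
    p=loc(c,yaw,0,-50-back-L*np.sin(tilt)); return [p[0],p[1],h]
E
python3 - <<'E'
from h import *
print(ctrl.tcp_to_tips)
for t in (30,40,45,50,55):
  for s in(1,-1):
    o=[]
    for c,y,b,h in((C0,CYAW,60,150),(C0,CYAW,60,33),(C0,CYAW,0,33),((C0+BAY)/2,CYAW,0,33),(BAY,BYAW,0,33),(BAY,BYAW,80,33),(BAY,BYAW,80,200)):
        q=ctrl.solve_ik(tcp(c,y,b,t*D,h),rot(y,t*D,s)); o.append(None if q is None else np.round(q,2).tolist())
    print(t,s,*o,sep='\n ')
E
```

```text
25.0
30
 1
 [-0.77, 0.6, 1.31, 0.32, 1.65, -0.94]
 [-0.77, 0.75, 1.34, 0.32, 1.48, -0.99]
 [-0.72, 0.68, 1.46, 0.35, 1.41, -0.96]
 [-0.49, 0.54, 1.71, 0.45, 1.24, -0.83]
 [-0.22, 0.4, 1.95, 0.65, 0.96, -0.52]
 [-0.38, 0.4, 1.95, 0.6, 1.03, -0.64]
 [-0.38, 0.1, 1.88, 0.52, 1.35, -0.43]
30
 -1
 [-0.77, 0.6, 1.31, 0.32, 1.65, 2.2]
 [-0.77, 0.75, 1.34, 0.32, 1.48, 2.15]
 [-0.72, 0.68, 1.46, 0.35, 1.41, 2.18]
 [-0.49, 0.54, 1.71, 0.45, 1.24, 2.31]
 [-0.22, 0.4, 1.95, 0.65, 0.96, 2.62]
 [-0.38, 0.4, 1.95, 0.6, 1.03, 2.5]
 [-0.38, 0.1, 1.88, 0.52, 1.35, 2.72]
40
 1
 [-0.81, 0.7, 1.22, 0.4, 1.8, -0.96]
 [-0.81, 0.85, 1.24, 0.39, 1.64, -1.02]
 [-0.76, 0.78, 1.37, 0.42, 1.57, -1.01]
 [-0.56, 0.63, 1.65, 0.54, 1.38, -0.92]
 [-0.31, 0.46, 1.95, 0.81, 1.06, -0.72]
 [-0.48, 0.47, 1.94, 0.73, 1.14, -0.8]
 [-0.48, 0.15, 1.89, 0.66, 1.42, -0.56]
40
 -1
 [-0.81, 0.7, 1.22, 0.4, 1.8, 2.18]
 [-0.81, 0.85, 1.24, 0.39, 1.64, 2.12]
 [-0.76, 0.78, 1.37, 0.42, 1.57, 2.13]
 [-0.56, 0.63, 1.65, 0.54, 1.38, 2.22]
 [-0.31, 0.46, 1.95, 0.81, 1.06, 2.42]
 [-0.48, 0.47, 1.94, 0.73, 1.14, 2.34]
 [-0.48, 0.15, 1.89, 
[... 994 characters left out ...]
72, 1.59, 0.61, 1.52, 2.16]
 [-0.39, 0.54, 1.94, 0.93, 1.18, 2.26]
 [-0.55, 0.56, 1.91, 0.82, 1.26, 2.21]
 [-0.55, 0.22, 1.89, 0.77, 1.51, 2.46]
55
 1
 [-0.86, 0.84, 1.1, 0.53, 2.01, -0.96]
 [-0.86, 1.0, 1.09, 0.5, 1.88, -1.03]
 [-0.81, 0.93, 1.24, 0.53, 1.8, -1.04]
 [-0.63, 0.77, 1.56, 0.65, 1.58, -1.0]
 [-0.43, 0.59, 1.93, 0.97, 1.24, -0.94]
 [-0.58, 0.61, 1.89, 0.86, 1.33, -0.98]
 [-0.58, 0.27, 1.89, 0.82, 1.56, -0.73]
55
 -1
 [-0.86, 0.84, 1.1, 0.53, 2.01, 2.19]
 [-0.86, 1.0, 1.09, 0.5, 1.88, 2.11]
 [-0.81, 0.93, 1.24, 0.53, 1.8, 2.11]
 [-0.63, 0.77, 1.56, 0.65, 1.58, 2.14]
 [-0.43, 0.59, 1.93, 0.97, 1.24, 2.2]
 [-0.58, 0.61, 1.89, 0.86, 1.33, 2.16]
 [-0.58, 0.27, 1.89, 0.82, 1.56, 2.41]
```

Run:
```python
from h import *
t=45*D;R=rot(CYAW,t)
ctrl.move_ptp(tcp(C0,CYAW,70,t,160),R)
ctrl.move_l(tcp(C0,CYAW,50,t,36),vel=120,threshold=15)
s=sensors.read_state();print(s['t'],s['eef_pos'],s['grip_width'],s['force'])
for n in("side","top"):
    p,W=cloud(n,save=f'pics/{n}1.png')
    T=(W-np.array(s['eef_pos']))@np.array(s['eef_rot'])
    m=(abs(T[...,0])<30)&(abs(T[...,1])<65)&(T[...,2]>-10)&(T[...,2]<45)&(W[...,2]>5)
    Q=T[m]; print(n,m.sum())
    for sg in(1,-1):
        q=Q[(Q[:,1]*sg>0)]
        if len(q):print(sg,'maxz',np.percentile(q[:,2],[90,98,100]).round(1),'x',np.percentile(q[:,0],[1,99]).round(1),'y',np.percentile(q[:,1],[1,99]).round(1))
p=cv2.imread('pics/side1.png')[180:420,120:440];cv2.imwrite('pics/s1c.png',cv2.resize(p,None,fx=2.4,fy=2.4,interpolation=2))
```

```text
3.1833 [ 540.84559774 -277.15255543   37.00154765] 85.49061952512074 [ 1.05651925 -0.17195376 -0.27693862]
side 47
1 maxz [ 7.  11.  11.4] x [ 8.3 13.2] y [42.3 54.1]
-1 maxz [4.3 5.2 6. ] x [ 7.8 13.2] y [-56.3 -43.1]
top 188
1 maxz [5.7 7.6 9.1] x [-1.1 12.8] y [43.7 56.9]
-1 maxz [6.6 9.1 9.6] x [-8.1 12.7] y [-54.6 -41.5]
```

View pics/s1c.png

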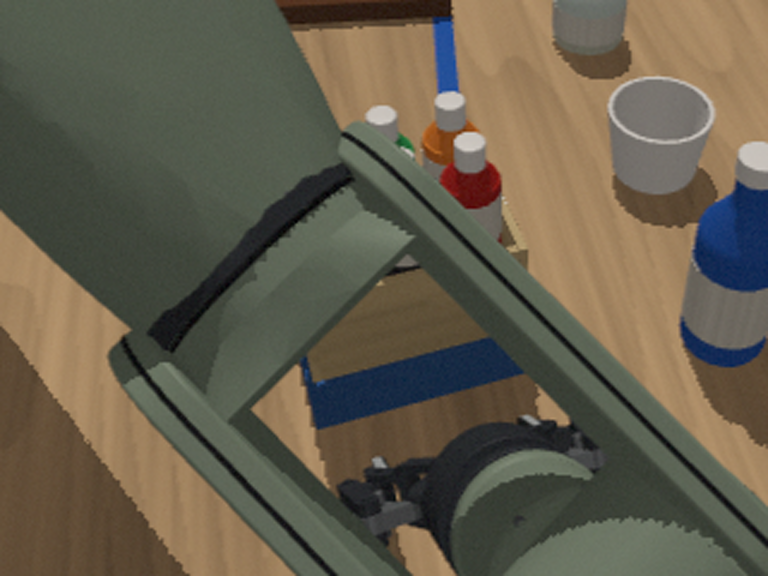

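```bash
cat >> h.py <<'E'
TI=45*D
def pt(c,yaw,gap=0,h=21.5,a=17): 
    p=loc(c,yaw,0,-50-a-gap); return [p[0],p[1],h]
def st(m=''):
    s=sensors.read_state();print(m,round(s['t'],2),np.round(s['eef_pos'],1),'F',np.round(s['force'],1));return s
E
python3 - <<'E'
from h import *
ctrl.move_l(pt(C0,CYAW,45),vel=60,threshold=15);st()
r=ctrl.move_l(pt(C0,CYAW,-6),vel=30,threshold=5);s=st(r)
print('gap',CYAW and np.dot(C0-s['eef_pos'][:2],[-np.sin(CYAW),np.cos(CYAW)])-50)
r=ctrl.move_l(pt(loc(C0,CYAW,0,40),CYAW),vel=40,threshold=60);st(r)
for n in("side","top"):
    p,W=cloud(n,save=f'pics/{n}2.png'); print(crate(W,-330,100,(116,123)))
p=cv2.imread('pics/side2.png')[100:400,120:500];cv2.imwrite('pics/s2c.png',cv2.resize(p,None,fx=2,fy=2,interpolation=2))
E
```

```text
3.69 [ 539.1 -270.1   20.7] F [ 0.5 -0.5  0.6]
True 5.22 [ 533.8 -222.7   21.2] F [-0.1 -2.6  0.8]
gap 13.51009202088968
False 6.28 [ 530.7 -190.2   21.3] F [  1.3 -10.1   0.1]
((array([ 491.1, -181.9]), array([206.3, 129.5]), 65.57), 589)
((array([ 531.6, -192.5]), array([142.2, 222.5]), 6.8), 1450)
```

View pics/s2c.png

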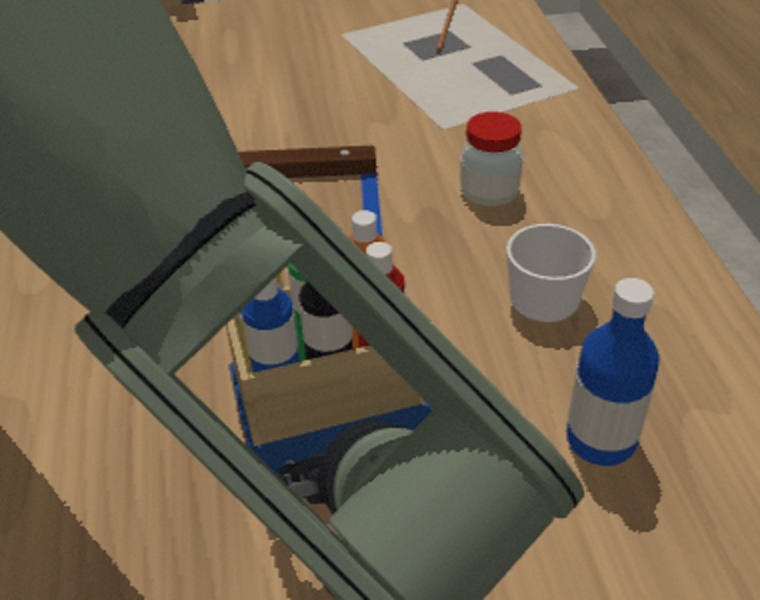

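```bash
cat >> h.py <<'E'
def meas(s,n='top',save=None):
    p,W=cloud(n,save=save)
    T=(W-np.array(s['eef_pos']))@np.array(s['eef_rot'])
    y=s['eef_rot'][:,2]*[1,1,0]; y/=np.linalg.norm(y)
    f=(W-np.array(s['eef_pos']))@y
    P=W[(f>14)&(f<135)&(W[...,2]>116)&(W[...,2]<123)&(abs((W-s['eef_pos'])@s['eef_rot'][:,1])<100)]
    return rect(P),len(P)
E
python3 - <<'E'
from h import *
r=ctrl.move_l(pt(loc(C0,CYAW,0,215),CYAW),vel=60,threshold=45);s=st(r)
print(meas(s,'top','pics/top3.png'))
print(loc(C0,CYAW,0,215))
E
```

```text
False 9.44 [510.8 -16.5  21.2] F [  1.2 -11.5   1.3]
((array([503.8,  45.8]), array([142.2,  92.2]), 6.85), 1288)
[500.84314681  53.88758424]
```

View pics/top3.png

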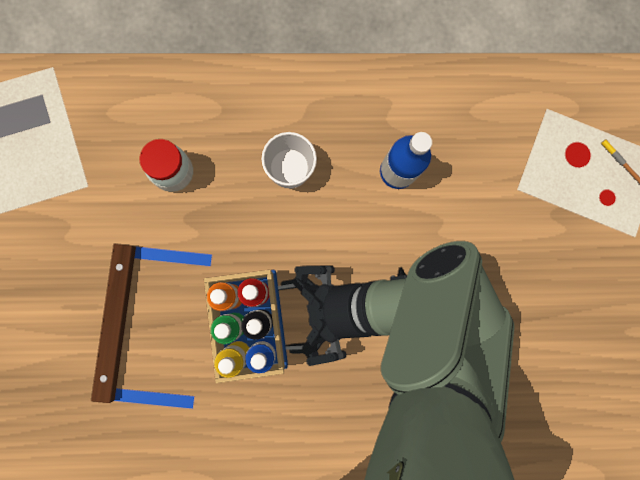

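Run:
```python
from h import *
c=np.array([503.8,45.8]);y0=6.85*D
end=loc(BAY,BYAW,0,-8)
ks=np.linspace(0,1,7)[1:]
# hermite-like centre path: integrate heading, then spread the residual linearly
n=60;L=np.linalg.norm(end-c);pth=[c]
for i in range(n):
    w=y0+(BYAW-y0)*(i+.5)/n; pth.append(pth[-1]+L/n*np.array([-np.sin(w),np.cos(w)]))
pth=np.array(pth);res=end-pth[-1];print('res',res);pth+=np.linspace(0,1,n+1)[:,None]*res
for k in ks:
    w=y0+(BYAW-y0)*k; r=ctrl.move_l(pt(pth[int(round(k*n))],w,a=13),rot(w,TI),vel=35,threshold=40); 
    if r: print('hit',k);break
s=st(r);print(meas(s,'top','pics/top4.png'))
```

```text
res [-5.58775214  0.23741021]
False 14.23 [492.3 118.1  21.2] F [-0.3 -9.9  0.8]
((array([500.5, 180.4]), array([ 93.2, 142.6]), 82.89), 1212)
```

View pics/top4.png

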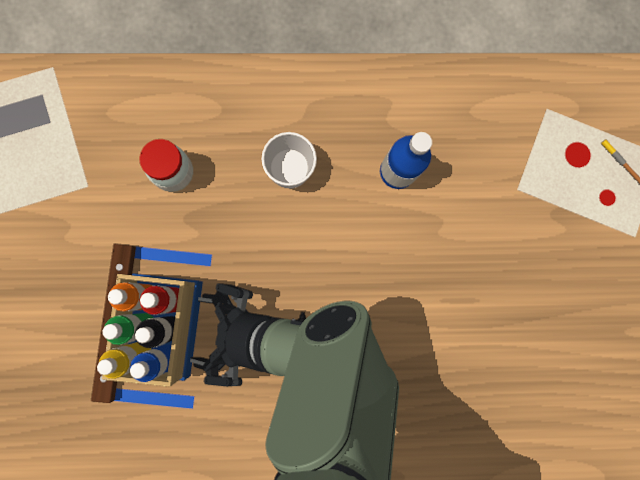

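Run:
```python
from h import *
s=st();p0=np.array(s['eef_pos']);v=np.array([-np.sin(BYAW),np.cos(BYAW),0])
tgt=p0+v*18;tgt[2]=21.5
r=ctrl.move_l(tgt,rot(BYAW,TI),vel=12,threshold=18);s=st(r)
print('adv',(np.array(s['eef_pos'])-p0)@v,meas(s))
ctrl.hold(.3);s=st('held')
for d,v_,z in((15,30,21.5),(80,100,21.5),(110,120,200)):
    q=np.array(s['eef_pos'])-v*d;q[2]=z;ctrl.move_l(q,vel=v_)
s2=st()
for n in("top","side"):
    p,W=cloud(n,save=f'pics/{n}5.png')
    B=inbox(W,[380,80,117],[640,300,122.5]);print(n,rect(B),len(B))
    b=rect(B)[0];print('in bay frame',(b-BAY)@np.array([[np.cos(BYAW),-np.sin(BYAW)],[np.sin(BYAW),np.cos(BYAW)]]))
p=cv2.imread('pics/side5.png')[120:300,140:400];cv2.imwrite('pics/s5c.png',cv2.resize(p,None,fx=3,fy=3,interpolation=2))
```

```text
14.28 [492.4 118.1  21.1] F [ -0.4 -10.1   2.4]
True 15.32 [495.  129.4  20.9] F [-1.1 -3.   3.5]
adv 11.59631351483042 ((array([502.8, 191.4]), array([ 92.4, 142.3]), 83.19), 1239)
held 15.67 [495.  129.4  20.9] F [-1.3 -4.9  5.2]
 18.78 [481.   20.6 199.3] F [-0.3 -0.6 -1.1]
top (array([502.7, 191.6]), array([ 92.7, 142.5]), 83.02) 1130
in bay frame [3.10130132 0.99092389]
side (array([542.8, 188.1]), array([91.6, 60.1]), 82.39) 19
in bay frame [43.32641719  2.47418132]
```

View pics/s5c.png

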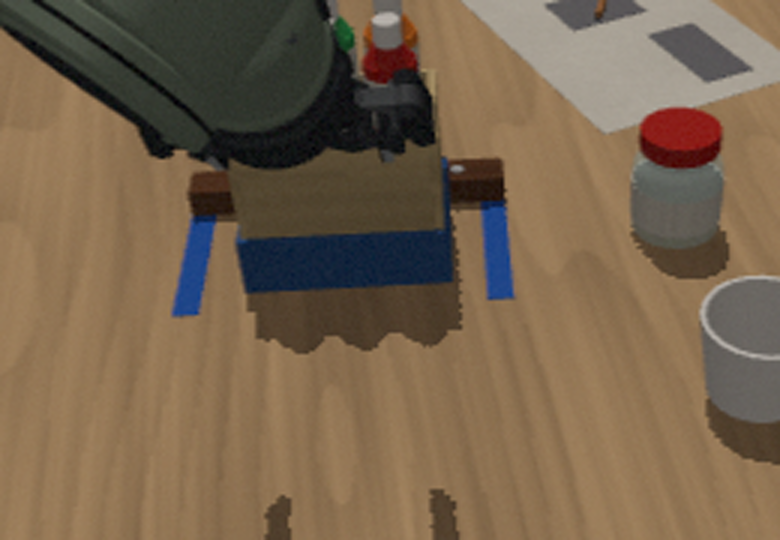

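View pics/top5.png

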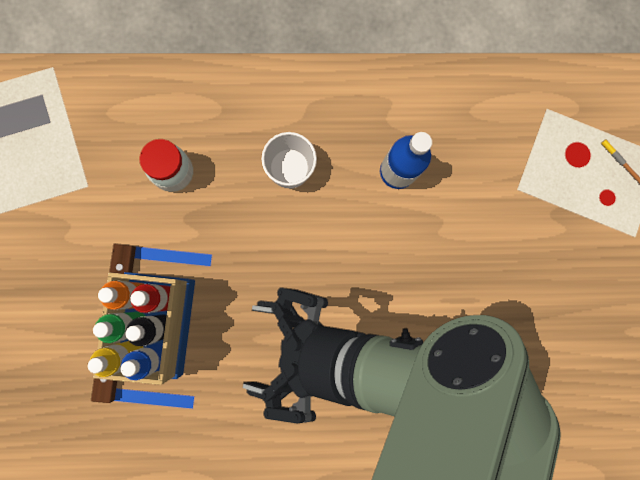

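Run:
```python
from h import *
v=np.array([-np.sin(BYAW),np.cos(BYAW),0]);p1=np.array([495.,129.4,21.5]);
ctrl.move_l(p1-v*80,vel=130)
ctrl.move_l(p1-v*6,vel=80)
r=ctrl.move_l(p1+v*8,vel=7,threshold=28);s=st(r);print('adv',(np.array(s['eef_pos'])-p1)@v)
ctrl.hold(.3);s=st('held')
for d,v_,z in((12,30,21.5),(80,100,21.5),(110,120,200)):
    q=np.array(s['eef_pos'])-v*d;q[2]=z;ctrl.move_l(q,vel=v_)
st()
p,W=cloud("top",save='pics/top6.png');p,W2=cloud('side',save='pics/side6.png')
B=inbox(W,[380,80,117],[640,300,122.5]);b=rect(B);print(b,(b[0]-BAY)@np.array([[np.cos(BYAW),-np.sin(BYAW)],[np.sin(BYAW),np.cos(BYAW)]]))
a=cv2.imread('pics/top0.png')[60:205,100:460].astype(int);c=cv2.imread('pics/top6.png')[60:205,100:460];print('bystander diff px',(abs(a-c).max(-1)>40).sum())
p=cv2.imread('pics/top6.png')[220:420,70:270];cv2.imwrite('pics/t6c.png',cv2.resize(p,None,fx=3,fy=3,interpolation=2))
```

```text
True 22.78 [495.2 129.5  21.2] F [-1.  -3.7  3.5]
adv 0.12310304814274611
held 23.08 [495.2 129.5  21.1] F [-1.5 -4.8  5.1]
 26.13 [481.1  20.7 199.3] F [-0.7 -0.5  0.3]
(array([503.1, 191.8]), array([ 93.1, 142. ]), 83.23) [3.47351379 1.23883087]
bystander diff px 0
```

View pics/t6c.png

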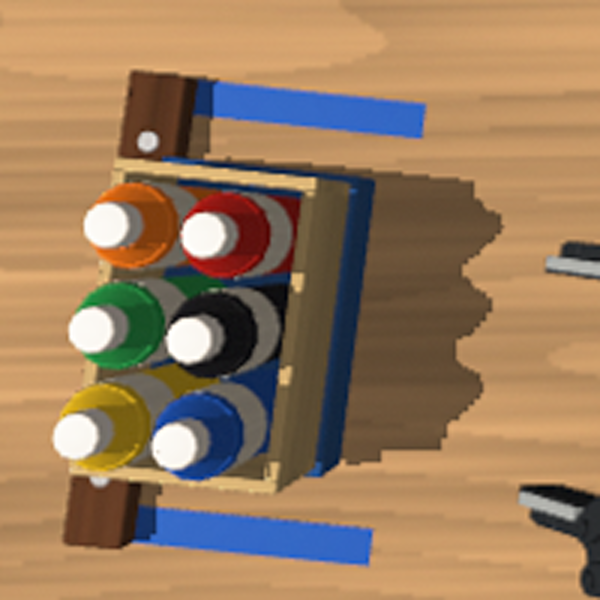

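```bash
python3 -c "
from h import *
ctrl.finish_job();st()"
```

```text
the job is handed in; nothing more can be done
the job is handed in; nothing more can be done
```

I pushed the crate into the bay and handed the job in. At my last check it stood upright, square against the dark stop and between the tape lines. I used the open fingertips, with the hand leaned back 45° and the tips about 21 mm above the table on the blue band.

**Against the stop:** I pushed a second time to be sure. The force rose by 28 N where the first push had ended, with only 0.1 mm more travel.

**Position:** in the last top view the crate is about 3 mm off the bay's centre line, with roughly 27 mm free on each side. Its yaw is within 0.3° of the bay's. It reads 1.2 mm past the nominal origin, where contact would give 1.0 mm.

**Other items:** the top view showed no change at the bottle, pot or jar compared with the start.

**Hand and time:** the hand was backed off about 110 mm and raised to 200 mm. The last clock reading before hand-in was 26.1 s.

**Limits of these checks:**
- The side camera was partly blocked by the arm, so the final crate position comes from the top camera only, which is good to about 2 mm.
- After each contact stop the force dropped back to about 5 N instead of holding near the threshold. That is why I did the second push.

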